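Lock the drying rack and set out the washed lunch beakers and spoon to dry

TASK

Before putting anything on the drying rack, swing the red-tipped clamp lever at its front fully down to lock it. Then turn every lunch beaker upside down over a peg of its own, so that its rim stands flat on the tray, and lay the spoon flat in the rack's cutlery trough. Let go of everything, leave the lever shut, and leave the other things on the counter where they are.

Things in the scene. Friction and masses are not known exactly. Their poses are not given: they have to be found in the camera images.
- rack: White drying rack fixed on the counter: tray 110 x 300 x 14 mm with three metal pegs in a row, a cutlery trough at its right end and a grey foot with a red-tipped clamp lever at its front. Origin: centre of the tray's underside on the counter; x points to its back (away from the robot), y along the row of pegs to the left.
- seat0 (a point): foot of the right-hand drying peg of the rack, on the top of the tray (14 mm above the counter), where the rim of an inverted beaker stands. The peg is an upright round post 26 mm in diameter with a domed tip 75 mm above this point; pegs are 96 mm apart. Axes as the rack's.
- seat1 (a point): foot of the middle drying peg of the rack, on the top of the tray (14 mm above the counter), where the rim of an inverted beaker stands. The peg is an upright round post 26 mm in diameter with a domed tip 75 mm above this point; pegs are 96 mm apart. Axes as the rack's.
- seat2 (a point): foot of the left-hand drying peg of the rack, on the top of the tray (14 mm above the counter), where the rim of an inverted beaker stands. The peg is an upright round post 26 mm in diameter with a domed tip 75 mm above this point; pegs are 96 mm apart. Axes as the rack's.
- trough (a point): centre of the inner floor of the white cutlery trough, 4 mm above the counter; inside it is 192 mm along x and 72 mm along y, its walls 26 mm high from the counter. Axes as the rack's.
- lever (a joint): angle of the rack's clamp lever (rad): 0 = fully shut, lying level and pointing to the front (-x of the rack); grows as it is raised, to 1.45 nearly upright. Stiff hinge, stays where it is left (about 1.5 N at the tip).
- lever_hinge (a point): point on the lever's hinge line, which runs along the rack's y axis, 46 mm above the counter.
- lever_tip (a point): middle of the lever's red grip, 92 mm from the hinge; the grip is 40 mm long along the lever, 18 mm wide (along the rack's y) and 14 mm thick. When shut it hangs free 46 mm above the counter, clear of the foot by some 12 mm.
- beaker1: Yellow plastic lunch beaker (two or three are present), a square open box 54 x 54 mm outside, 95 mm tall, walls and floor 4 mm thick, about 90 g. Origin: centre of the outside of its closed bottom; its z axis runs along it from bottom to open mouth (mouth at z = +95 mm). Starts lying on a flat side, mouth roughly away from the robot.
- beaker2: Green plastic lunch beaker (two or three are present), a square open box 54 x 54 mm outside, 95 mm tall, walls and floor 4 mm thick, about 90 g. Origin: centre of the outside of its closed bottom; its z axis runs along it from bottom to open mouth (mouth at z = +95 mm). Starts lying on a flat side, mouth roughly away from the robot.
- beaker3: Orange plastic lunch beaker (two or three are present), a square open box 54 x 54 mm outside, 95 mm tall, walls and floor 4 mm thick, about 90 g. Origin: centre of the outside of its closed bottom; its z axis runs along it from bottom to open mouth (mouth at z = +95 mm). Starts lying on a flat side, mouth roughly away from the robot.
- spoon: Stainless spoon lying flat, about 155 mm long, 8 mm thick, 60 g. Origin: underside, near its centre of mass, on the handle; x points to the bowl. The handle is 12 mm wide from x = -80 to +35 mm; the bowl is 38 mm across, centred at x = +54 mm.
- bento: bystander: bamboo two-tier bento box, 184 x 114 x 102 mm, origin under its centre.
- sandwich_case: bystander: clear plastic sandwich case, 156 x 156 x 50 mm, origin under its centre.
- muffin1: bystander: blue silicone muffin cup, 70 mm across, 35 mm tall, origin under its centre.
- muffin2: bystander: a second blue muffin cup like the first.
- grater: bystander: small orange plastic grater lying flat, about 200 x 75 x 12 mm, origin on its underside.
There are look-alikes about, which are no part of the job. There is more than one size of the spoon; the job needs the largest.

How it is judged:
On the way:
1. the clamp lever is fully shut while no beaker is on a peg and the spoon is not in the trough yet (value of joint lever below 0.08 rad and not (x of spoon in the frame of trough between -0.06 and 0.06 m and y of spoon in the frame of trough between -0.033 and 0.033 m and z of spoon in the frame of trough below 0.015 m and angle between spoon's own x axis and vertical between 1.42 and 1.72 rad) and not ((horizontal distance between beaker1 and seat0 below 0.022 m and z of beaker1 in the frame of seat0 between 0.088 and 0.101 m and angle between beaker1's own z axis and vertical above 3.02 rad) or (horizontal distance between beaker1 and seat1 below 0.022 m and z of beaker1 in the frame of seat1 between 0.088 and 0.101 m and angle between beaker1's own z axis and vertical above 3.02 rad) or (horizontal distance between beaker1 and seat2 below 0.022 m and z of beaker1 in the frame of seat2 between 0.088 and 0.101 m and angle between beaker1's own z axis and vertical above 3.02 rad)) and not ((horizontal distance between beaker2 and seat0 below 0.022 m and z of beaker2 in the frame of seat0 between 0.088 and 0.101 m and angle between beaker2's own z axis and vertical above 3.02 rad) or (horizontal distance between beaker2 and seat1 below 0.022 m and z of beaker2 in the frame of seat1 between 0.088 and 0.101 m and angle between beaker2's own z axis and vertical above 3.02 rad) or (horizontal distance between beaker2 and seat2 below 0.022 m and z of beaker2 in the frame of seat2 between 0.088 and 0.101 m and angle between beaker2's own z axis and vertical above 3.02 rad)) and not ((horizontal distance between beaker3 and seat0 below 0.022 m and z of beaker3 in the frame of seat0 between 0.088 and 0.101 m and angle between beaker3's own z axis and vertical above 3.02 rad) or (horizontal distance between beaker3 and seat1 below 0.022 m and z of beaker3 in the frame of seat1 between 0.088 and 0.101 m and angle between beaker3's own z axis and vertical above 3.02 rad) or (horizontal distance between beaker3 and seat2 below 0.022 m and z of beaker3 in the frame of seat2 between 0.088 and 0.101 m and angle between beaker3's own z axis and vertical above 3.02 rad))), for 0.2 s.
At the end, for the whole second after the job is handed in: Lever within 0.08 rad of shut; each beaker present upside down (within 0.12 rad) over a peg, within 22 mm of its axis, rim within 7 mm of the tray; spoon flat (0.15 rad) in the trough, origin within 60 mm along and 33 mm across of its centre, under 15 mm above its floor; all at rest (value of joint lever below 0.08 rad and x of spoon in the frame of trough between -0.06 and 0.06 m and y of spoon in the frame of trough between -0.033 and 0.033 m and z of spoon in the frame of trough below 0.015 m and angle between spoon's own x axis and vertical between 1.42 and 1.72 rad and ((horizontal distance between beaker1 and seat0 below 0.022 m and z of beaker1 in the frame of seat0 between 0.088 and 0.101 m and angle between beaker1's own z axis and vertical above 3.02 rad) or (horizontal distance between beaker1 and seat1 below 0.022 m and z of beaker1 in the frame of seat1 between 0.088 and 0.101 m and angle between beaker1's own z axis and vertical above 3.02 rad) or (horizontal distance between beaker1 and seat2 below 0.022 m and z of beaker1 in the frame of seat2 between 0.088 and 0.101 m and angle between beaker1's own z axis and vertical above 3.02 rad)) and ((horizontal distance between beaker2 and seat0 below 0.022 m and z of beaker2 in the frame of seat0 between 0.088 and 0.101 m and angle between beaker2's own z axis and vertical above 3.02 rad) or (horizontal distance between beaker2 and seat1 below 0.022 m and z of beaker2 in the frame of seat1 between 0.088 and 0.101 m and angle between beaker2's own z axis and vertical above 3.02 rad) or (horizontal distance between beaker2 and seat2 below 0.022 m and z of beaker2 in the frame of seat2 between 0.088 and 0.101 m and angle between beaker2's own z axis and vertical above 3.02 rad)) and ((horizontal distance between beaker3 and seat0 below 0.022 m and z of beaker3 in the frame of seat0 between 0.088 and 0.101 m and angle between beaker3's own z axis and vertical above 3.02 rad) or (horizontal distance between beaker3 and seat1 below 0.022 m and z of beaker3 in the frame of seat1 between 0.088 and 0.101 m and angle between beaker3's own z axis and vertical above 3.02 rad) or (horizontal distance between beaker3 and seat2 below 0.022 m and z of beaker3 in the frame of seat2 between 0.088 and 0.101 m and angle between beaker3's own z axis and vertical above 3.02 rad)) and linear speed of each of beaker1, beaker2, beaker3, spoon below 0.02 m/s); the robot touches nothing.
It fails at once if one of the other things (bento box, sandwich case, muffin cups, grater) is moved from its place by more than 50 mm (distance of any of bento, sandwich_case, muffin1, muffin2, grater from where it was at the start of the episode above 0.05 m).
Of beaker1, beaker2, beaker3 only 2 to 3 are there at a start; the rules pass over those that are not, and their reading is None.
At some moment in a run one of beaker1, beaker2, beaker3, spoon may be knocked a few centimetres aside while the robot is not near it.
Once in a run the grip may slacken for a moment while it holds something.
It also fails if it takes over 210 s, if anything falls off the work surface, if the arm or the gripper's body presses on something with over 40 N, if the wrist force passes 120 N, or if a joint passes its speed limit or range.

ROBOT

A 6-joint arm with a two-finger parallel gripper is mounted at the origin on the work surface. World frame = base frame: x ahead of the robot, y to its left, z up, the work surface at z = 0. Lengths are in m, angles in rad, forces in N, time in s.
With the tool pointing down it reaches from about 0.325 to 0.9 m from the base axis. Payload 6.1 kg.
Tool frame: the origin (TCP) lies midway between the tips of the shut fingers; the grasp point (between the pads) lies 19 mm behind it; z points along the fingers, y is the line along which they close (so a half turn about z gives the same grasp; the last joint's range is limited). The gripper opens to 85 mm and grips with 20 to 120 N. Pads are 22 mm wide; open, the fingers measure 114 mm over their backs; the gripper's body (76 mm by 85 mm) begins 54 mm behind the grasp point. The pads swing forward as they close: fully open they stand 13 mm farther back than shut.
Start: joints at [1.193, 0.22, 1.526, -0, 1.395, -0.126], TCP at [0.156, 0.605, 0.231] pointing down, gripper open.
Joint ranges: [-2.98, 2.98], [-0.91, 2.08], [0.09, 2.57], [-1.24, 4.39], [0.2, 2.65], [-2.68, 2.68]. Speed limits (rad/s): [2.57, 2.57, 3.01, 3.14, 3.14, 3.14].

INTERFACE

Orientations are given as [roll, pitch, yaw] about the fixed x, y, z axes, in that order (R = Rz(yaw) Ry(pitch) Rx(roll)).
In Python, from plant import movep, move_l, set_joints, gripper_to, hold, inverse_kinematics, observe, get_image, get_calibration, Unreachable, job_done gives the robot as it stands. Calls block until the motion is done:
- movep(position, orientation): joint-space move of the TCP to a pose.
- move_l(position, feed=0.15, rotation=None, max_force=None): straight line of the TCP; rotation=None keeps the orientation; feed is the mean speed in m/s. With max_force (N) it stops when the force on the tool has changed by that much, and returns True; else False.
- set_joints(angles): joint-space move.
- gripper_to(opening, f_grip=None): finger opening in m; f_grip is the grip in N (None keeps the last); returns when the fingers have stopped.
- hold(seconds).
- inverse_kinematics(position, orientation): joint angles nearest the present ones, or None.
- observe(): the state.
- get_image(name): name is "scene" or "top" or "wrist"; returns (picture, depth): 420x560x3 uint8, red, green, blue; 420x560 float32, m along the optical axis (not along the pixel's ray), 0 where there is no reading.
- get_calibration(name): a dict with "intrinsics" (3x3 intrinsics, pixels), "world_from_camera" (4x4, takes a point from camera to world coordinates). Camera axes: x right, y down, z forward; pixel columns grow to the right and rows downward; lengths in m; the calibration is good to about 2 mm. A picture is of the moment at which its call begins: read the wrist's pose just before it. get_calibration takes no time and is no camera call; for the wrist camera it gives the pose at the moment of the call.
A pose or a line that the arm cannot do raises Unreachable and nothing moves.
- job_done(): hands the job in; it is judged then, once.
The state is a dict: "time_s": time; "q": joint angles; "joint_velocities": joint speeds; "joint_torque": joint torques, N m; "eef_pos": TCP position; "tcp_rot": TCP orientation; "ft_force": force on the tool from outside, world axes, zero at the start; "torque": the same for the moment, N m; "opening": finger opening in m; "grasp_force": force on a finger pad.
Only numpy, scipy, OpenCV 4.12 (cv2) and the standard library are available. Lean on these libraries where they do the work, as an engineer would, in place of code of your own. Each camera call takes 0.05 s, during which the arm holds its last target. There are 200 camera calls.

## Working session

There is one attempt and no reset: what is moved stays moved. The work goes in short steps, each a Python script; the robot and the scene stay as the last script left them, time stands still between calls to the robot, and variables do not carry over. Pictures are saved under pics/ and viewed, at most 14 in all, crops included, and the job is handed in when it is done.

```bash
ls; mkdir -p pics; python3 - <<'E'
from plant import *
import cv2,numpy as np
for n in ("scene","top"):
    im,d=get_image(n); c=get_calibration(n)
    cv2.imwrite(f"pics/{n}0.png",im[:,:,::-1]); np.savez(f"{n}0.npz",im=im,d=d,K=c["intrinsics"],T=c["world_from_camera"])
    print(n,np.round(c["intrinsics"],1).tolist(),np.round(c["world_from_camera"],3).tolist())
o=observe();print(o["time_s"],o["eef_pos"],o["tcp_rot"],o["opening"])
E
```

```text
pics
scene [[525.5, 0.0, 285.1], [0.0, 525.5, 212.2], [0.0, 0.0, 1.0]] [[-0.863, 0.358, -0.356, 1.174], [0.505, 0.614, -0.606, 1.105], [0.002, -0.703, -0.711, 1.272], [0.0, 0.0, 0.0, 1.0]]
top [[510.5, 0.0, 276.1], [0.0, 510.5, 206.9], [0.0, 0.0, 1.0]] [[-0.027, -0.994, 0.108, 0.38], [-1.0, 0.026, -0.013, 0.067], [0.01, -0.108, -0.994, 1.369], [0.0, 0.0, 0.0, 1.0]]
0.1 [0.15550363 0.60478531 0.23030901] [-3.13986582e+00 -2.65556546e-04  2.88977986e+00] 0.08538292770767386
```

View pics/scene0.png

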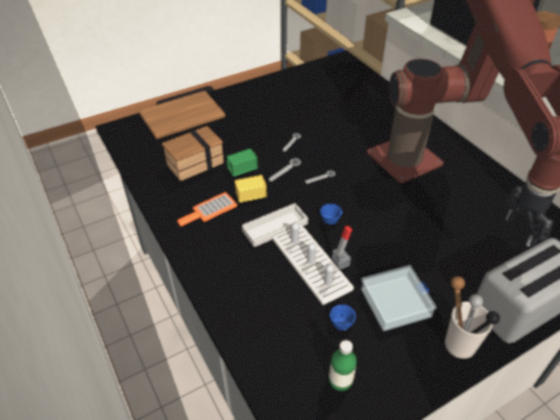

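View pics/top0.png

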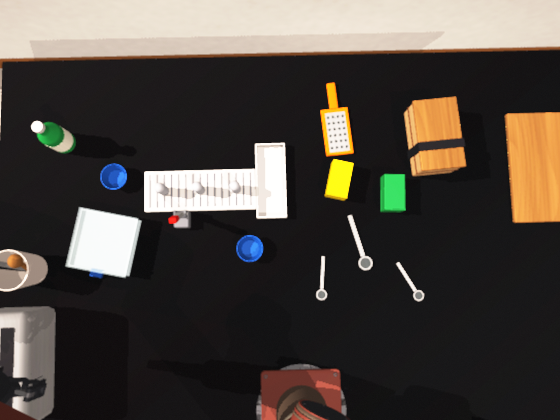

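The scene and top views show these look-alikes (top-view pixels):
- **Beakers:** yellow (340,180) and green (393,193). There is no orange beaker: the orange object at (337,130) is the grater, and the green one at (55,137) is a bottle.
- **Spoons:** (358,243) is the largest. The ones at (322,278) and (410,282) are smaller.
- **Rack:** pegs near (160/198/236,187), trough at (271,180), red lever tip at (174,219).

```bash
cat > h.py <<'E'
from plant import *
import numpy as np, cv2
from scipy.spatial.transform import Rotation as R
def load(n):
    z=np.load(n); return z["im"],z["d"],z["K"],z["T"]
def snap(n):
    c=get_calibration(n); im,d=get_image(n); return im,d,c["intrinsics"],c["world_from_camera"]
def cloud(d,K,T):
    v,u=np.mgrid[:d.shape[0],:d.shape[1]]
    p=np.stack([(u-K[0,2])/K[0,0]*d,(v-K[1,2])/K[1,1]*d,d],-1)
    return p@T[:3,:3].T+T[:3,3]
def ray(uv,z,K,T):
    uv=np.atleast_2d(uv).astype(float)
    r=np.c_[(uv[:,0]-K[0,2])/K[0,0],(uv[:,1]-K[1,2])/K[1,1],np.ones(len(uv))]@T[:3,:3].T
    return T[:3,3]+r*((z-T[2,3])/r[:,2])[:,None]
def hsv(im): return cv2.cvtColor(im,cv2.COLOR_RGB2HSV)
def rect(pts):
    (c,s,a)=cv2.minAreaRect(np.asarray(pts)[:,:2].astype(np.float32)*1000)
    return np.round(np.array(c)/1000,4),np.round(s,1),round(a,1)
def big(m):
    n,l,s,_=cv2.connectedComponentsWithStats(m.astype(np.uint8)); return l==1+np.argmax(s[1:,4])
E
python3 - <<'E'
from h import *
for n in("top0.npz","scene0.npz"):
    im,d,K,T=load(n);H=hsv(im);P=cloud(d,K,T);z=P[...,2];print(n)
    on=(d>0)
    for name,lo,hi in(("yellow",22,35),("green",45,80)):
        m=(H[...,0]>=lo)&(H[...,0]<=hi)&(H[...,1]>120)&(H[...,2]>60)&on&(P[...,1]<0.1)
        m=big(m);q=P[m];t=m&(abs(z-np.percentile(q[:,2],90))<.006)
        print(name,m.sum(),np.round(np.percentile(q[:,2],[5,50,95]),3),rect(q),"top",rect(P[t]),"ray",rect(ray(np.argwhere(t)[:,::-1],.054,K,T)))
    m=((H[...,0]<6)|(H[...,0]>174))&(H[...,1]>150)&(H[...,2]>80)&(P[...,1]>.15)&(P[...,0]>.35)&(P[...,1]<.5)&(z<.25)
    q=P[big(m)];print("red",len(q),np.round(q.mean(0),3),np.round(q.min(0),3),np.round(q.max(0),3))
    W=(H[...,1]<70)&(H[...,2]>100)&on&(P[...,0]>.4)&(P[...,0]<.75)&(P[...,1]>-.05)&(P[...,1]<.5)
    W=big(W);q=P[W];print("rack",rect(q))
    t=W&(z>.006)&(z<.020)&(P[...,1]>.14);print("tray",rect(P[t]))
    t=W&(P[...,1]<.13)&(z>-.005)&(z<.035);print("trough",rect(P[t]))
    pg=W&(z>.05)&(P[...,1]>.1)
    k,l,s,c=cv2.connectedComponentsWithStats(pg.astype(np.uint8))
    for i in range(1,k):
        if s[i,4]>8:
            q=P[l==i];tt=q[q[:,2]>q[:,2].max()-.02];print("peg",s[i,4],np.round(tt.mean(0),3),np.round(q[:,2].max(),3))
    m=(H[...,1]<80)&(H[...,2]>100)&on&(P[...,1]<.0)&(P[...,1]>-.35)&(P[...,0]>.2)&(P[...,0]<.55)&(z<.03)&(z>-.01)
    k,l,s,c=cv2.connectedComponentsWithStats(m.astype(np.uint8))
    for i in range(1,k):
        if s[i,4]>40:
            q=ray(np.argwhere(l==i)[:,::-1],.006,K,T);print("spoon",s[i,4],c[i].round(),rect(q))
E
```

```text
top0.npz
yellow 882 [0.007 0.054 0.059] (array([ 0.6005, -0.1198]), array([ 56.2, 105.7]), 76.8) top (array([ 0.5954, -0.1197]), array([54.2, 94.9]), 76.5) ray (array([ 0.5952, -0.1197]), array([54., 95.]), 76.9)
green 974 [0.005 0.054 0.059] (array([ 0.5601, -0.2665]), array([ 69.2, 107.4]), 88.9) top (array([ 0.5563, -0.2607]), array([55.2, 95.2]), 87.9) ray (array([ 0.5565, -0.2602]), array([55. , 94.8]), 87.1)
red 72 [0.492 0.304 0.125] [ 0.482  0.289 -0.002] [0.512 0.34  0.161]
rack (array([0.5909, 0.2103]), array([209.7, 395.4]), 4.5)
tray (array([0.5577, 0.2695]), array([155.5, 259.6]), 0.6)
trough (array([0.6034, 0.0749]), array([209.1, 110.1]), 0.1)
peg 100 [0.579 0.249 0.085] 0.094
peg 97 [0.579 0.154 0.085] 0.093
peg 109 [0.579 0.344 0.085] 0.093
peg 69 [0.504 0.294 0.102] 0.113
spoon 416 [360. 247.] (array([ 0.4294, -0.1731]), array([152.8,  39.5]), 10.5)
spoon 249 [322. 282.] (array([ 0.3364, -0.0662]), array([ 29. , 115.5]), 88.0)
spoon 258 [411. 284.] (array([ 0.3217, -0.2973]), array([116.9,  29.7]), 31.3)
scene0.npz
yellow 736 [-0.003  0.039  0.057] (array([ 0.5803, 
[... 283 characters left out ...]
[61.3, 96. ]), 88.8) ray (array([ 0.5564, -0.2547]), array([59.2, 94.8]), 87.0)
red 105 [0.471 0.277 0.106] [ 0.383  0.173 -0.006] [0.502 0.313 0.157]
rack (array([0.5793, 0.1965]), array([227.6, 424.4]), 4.7)
tray (array([0.5636, 0.2727]), array([148.8, 266.2]), 0.4)
trough (array([0.5908, 0.061 ]), array([137.4, 222.2]), 89.1)
peg 93 [0.582 0.163 0.082] 0.091
peg 128 [0.503 0.305 0.107] 0.117
peg 97 [0.582 0.257 0.082] 0.092
peg 104 [0.582 0.353 0.081] 0.091
spoon 88 [291. 142.] (array([ 0.3234, -0.2936]), array([117.1,  26.8]), 34.1)
spoon 170 [285. 169.] (array([ 0.4291, -0.1637]), array([154.6,  35.4]), 21.1)
spoon 119 [320. 177.] (array([ 0.3393, -0.0683]), array([ 27.3, 115. ]), 84.9)
```

```bash
python3 - <<'E'
from h import *
movep([.47,.27,.36],[np.pi,0,np.pi/2])
im,d,K,T=snap("wrist"); np.savez("w1.npz",im=im,d=d,K=K,T=T); cv2.imwrite("pics/w1.png",im[:,:,::-1])
print(observe()["time_s"],observe()["q"].round(2),T.round(3).tolist())
# feasibility of beaker grasps & placings (tool pitch relative to down; dir = tool z)
def rot(az,t,roll):  # tool z: azimuth az, t below horizontal; tool y horizontal
    z=np.array([np.cos(az)*np.cos(t),np.sin(az)*np.cos(t),-np.sin(t)]);y=np.array([-np.sin(az),np.cos(az),0])*roll
    return R.from_matrix(np.c_[np.cross(y,z),y,z]).as_euler("xyz")
for t in(20,25,30,35,45):
    for az in(-13,-2):
        for r in(1,-1):
            q=inverse_kinematics([.58,-.12,.03] if az==-13 else [.54,-.26,.03],rot(np.radians(az),np.radians(t),r)); print(t,az,r,None if q is None else np.round(q,2))
    for y in(.157,.252,.347):
        ok=[(az,r) for az in range(-180,180,30) for r in(1,-1) if all(inverse_kinematics([.58,y,zz],rot(np.radians(az),np.radians(t+90),r)) is not None for zz in(.08,.2))]
        print("place",t,y,ok)
E
```

```text
1.8917 [ 0.38 -0.03  1.56  0.    1.61  0.38] [[1.0, 0.002, 0.0, 0.469], [0.002, -0.962, -0.274, 0.339], [-0.0, 0.274, -0.962, 0.502], [0.0, 0.0, 0.0, 1.0]]
20 -13 1 [-0.46  0.43  2.44  2.87  0.96  1.65]
20 -13 -1 [-0.46  0.43  2.44  2.87  0.96 -1.49]
20 -2 1 [-1.07  0.48  2.32  1.96  1.06  1.91]
20 -2 -1 [-1.07  0.48  2.32  1.96  1.06 -1.23]
place 20 0.157 [(-180, 1), (-180, -1), (-150, 1), (-150, -1), (-120, 1), (-90, 1), (-60, 1), (-60, -1), (-30, 1), (-30, -1), (0, 1), (0, -1), (30, 1), (30, -1), (60, 1), (60, -1), (90, -1), (120, -1), (150, 1), (150, -1)]
place 20 0.252 [(-180, 1), (-180, -1), (-150, 1), (-150, -1), (-120, 1), (-90, 1), (-60, 1), (-60, -1), (-30, 1), (-30, -1), (0, 1), (0, -1), (30, 1), (30, -1), (60, 1), (60, -1), (90, 1), (90, -1), (120, -1), (150, -1)]
place 20 0.347 [(-180, 1), (-180, -1), (-150, 1), (-150, -1), (-120, 1), (-120, -1), (-90, 1), (-60, 1), (-30, 1), (-30, -1), (0, 1), (0, -1), (30, 1), (30, -1), (60, 1), (60, -1), (90, 1), (90, -1), (120, -1), (150, -1)]
25 -13 1 [-0.45  0.32  2.45  2.85  0.78  1.69]
25 -13 -1 [-0.45  0.32  2.45  2.85  0.78 -1.
[... 2389 characters left out ...]
 (90, 1), (90, -1), (120, -1), (150, -1)]
45 -13 1 None
45 -13 -1 None
45 -2 1 None
45 -2 -1 [-0.89  0.17  2.26  1.37  0.58 -0.45]
place 45 0.157 [(-150, 1), (-120, 1), (-90, 1), (-90, -1), (-60, 1), (-60, -1), (-30, 1), (-30, -1), (0, 1), (0, -1), (30, 1), (30, -1), (60, 1), (60, -1), (90, 1), (90, -1), (120, -1), (150, -1)]
place 45 0.252 [(-150, 1), (-120, 1), (-90, 1), (-60, 1), (-60, -1), (-30, 1), (-30, -1), (0, 1), (0, -1), (30, 1), (30, -1), (60, 1), (60, -1), (90, 1), (90, -1), (120, -1), (150, -1)]
place 45 0.347 [(-180, -1), (-120, 1), (-90, 1), (-60, 1), (-60, -1), (-30, 1), (-30, -1), (0, 1), (0, -1), (30, 1), (30, -1), (60, 1), (60, -1), (90, 1), (90, -1), (120, -1), (150, -1)]
```

View pics/w1.png

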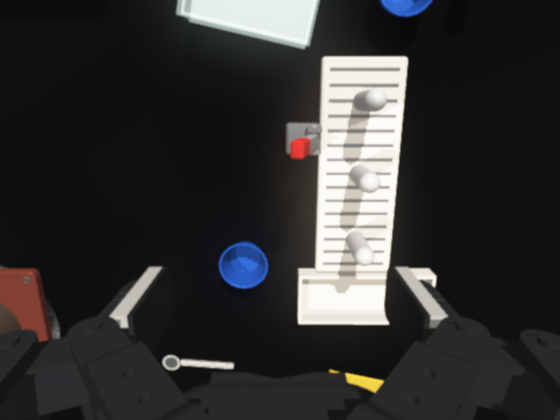

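The wrist view shows the tray from (323,57) to (390,270), the peg tips at (377,98), (370,182) and (365,256), the foot at (303,138) with the red tip at (300,148), and the trough at (345,297). I'll measure these before swinging the lever.

```bash
python3 - <<'E'
from h import *
im,d,K,T=load("w1.npz");H=hsv(im);P=cloud(d,K,T);z=P[...,2]
W=(H[...,1]<60)&(H[...,2]>110)&(d>0)&(P[...,0]>.515)&(P[...,1]>.1)&(z<.1)
t=W&(abs(z-.014)<.004)&(P[...,1]>.12);t=big(t)
print("tray",rect(P[t]),"ray",rect(ray(np.argwhere(t)[:,::-1],.014,K,T)))
pg=(W&(z>.05)).astype(np.uint8);k,l,s,c=cv2.connectedComponentsWithStats(pg)
for i in range(1,k):
    if s[i,4]>30:
        q=P[l==i];tt=q[q[:,2]>q[:,2].max()-.006];print("peg",s[i,4],tt.mean(0).round(4),q[:,2].max().round(3))
tr=(H[...,1]<60)&(H[...,2]>110)&(d>0)&(P[...,0]>.45)&(P[...,1]<.112)&(abs(z-.026)<.005)&(np.arange(420)[:,None]<330)
print("trough",rect(P[tr]),P[tr].min(0).round(3),P[tr].max(0).round(3))
m=((H[...,0]<8)|(H[...,0]>172))&(H[...,1]>150)&(H[...,2]>80)&(P[...,0]>.4)&(d>0);q=P[big(m)]
print("red",len(q),q.mean(0).round(4),np.percentile(q,[3,97],axis=0).round(4).tolist())
f=(P[...,0]>.46)&(P[...,0]<.53)&(P[...,1]>.25)&(P[...,1]<.33)&(z>.03)&(d>0)
for a,b in((.03,.055),(.055,.07),(.07,.09),(.09,.12),(.12,.17)):
    g=P[f&(z>a)&(z<b)]; 
    if len(g):print(a,len(g),g.mean(0).round(4),g.min(0).round(3),g.max(0).round(3))
E
```

```text
tray (array([0.5793, 0.2605]), array([109.9, 280.8]), 0.1) ray (array([0.5785, 0.2599]), array([109.1, 281.1]), 0.1)
peg 537 [0.5789 0.3474 0.087 ] 0.091
peg 477 [0.5787 0.252  0.0866] 0.09
peg 474 [0.5788 0.1569 0.0868] 0.09
trough (array([0.5998, 0.0625]), array([199.8,  82.2]), 0.3) [0.5   0.021 0.021] [0.7   0.103 0.028]
red 347 [0.4899 0.3006 0.1475] [[0.4815, 0.2919, 0.122], [0.4996, 0.3083, 0.1566]]
0.03 538 [0.4967 0.3059 0.0365] [0.479 0.281 0.031] [0.524 0.319 0.055]
0.055 157 [0.5142 0.302  0.0589] [0.505 0.284 0.056] [0.522 0.315 0.069]
0.07 39 [0.5097 0.3013 0.0807] [0.501 0.292 0.073] [0.513 0.307 0.09 ]
0.09 62 [0.5049 0.3015 0.102 ] [0.498 0.292 0.09 ] [0.509 0.307 0.114]
0.12 367 [0.4904 0.3005 0.1489] [0.481 0.29  0.121] [0.501 0.308 0.157]
```

```bash
python3 - <<'E'
from h import *
D=[np.pi,0,0]
q=inverse_kinematics([.54,.301,.2],D)
if q is None: D=[np.pi,0,np.pi]
gripper_to(0.0)
movep([.537,.301,.20],D); move_l([.537,.301,.13])
h=np.array([.517,.046])
for a in np.linspace(1.35,0,10):
    c=h+.092*np.array([-np.cos(a),np.sin(a)])+np.array([np.sin(a),np.cos(a)])*(.008+.012*np.sin(a))
    s=move_l([c[0],.301,c[1]],feed=.1,max_force=30)
    if s: print("stop",a,observe()["ft_force"])
print(move_l([.425,.301,.044],feed=.03,max_force=12),observe()["eef_pos"].round(4),observe()["ft_force"].round(1))
move_l([.425,.301,.2],feed=.2)
movep([.40,.27,.36],[np.pi,0,np.pi/2])
im,d,K,T=snap("wrist");cv2.imwrite("pics/w2.png",im[:240,150:450,::-1])
P=cloud(d,K,T);H=hsv(im);m=((H[...,0]<8)|(H[...,0]>172))&(H[...,1]>150)&(H[...,2]>80)&(P[...,0]>.35)&(d>0);q=P[big(m)]
print("red",len(q),np.percentile(q,[3,50,97],axis=0).round(4).tolist(),observe()["time_s"])
E
```

```text
True [0.4254 0.3012 0.0528] [-3.4 -1.5  9.5]
red 515 [[0.4025, 0.2904, -0.001], [0.4199, 0.3004, 0.0523], [0.4382, 0.3077, 0.0543]] 10.4
```

View pics/w2.png

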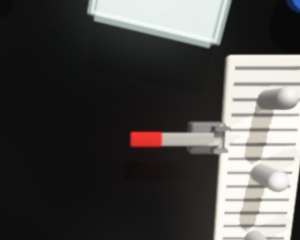

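The lever is level and shut, with the red grip at (145,139) in the crop and its top at z = 0.053. Next I'll look closely at the beakers and spoons.

```bash
cat >> h.py <<'E'
def find(im,d,K,T):
    H=hsv(im);P=cloud(d,K,T);z=P[...,2];out={}
    for name,lo,hi in(("yellow",22,35),("green",45,80)):
        m=(H[...,0]>=lo)&(H[...,0]<=hi)&(H[...,1]>120)&(H[...,2]>50)&(d>0)&(abs(z-.054)<.006)&(P[...,1]<.1)
        if m.sum()>200: out[name]=rect(ray(np.argwhere(big(m))[:,::-1],.054,K,T))
    m=(H[...,1]<80)&(H[...,2]>90)&(d>0)&(P[...,1]<.0)&(P[...,1]>-.4)&(P[...,0]>.2)&(P[...,0]<.65)&(abs(z-.005)<.012)
    k,l,s,c=cv2.connectedComponentsWithStats(m.astype(np.uint8))
    for i in range(1,k):
        if s[i,4]>150:
            q=ray(np.argwhere(l==i)[:,::-1],.007,K,T);out["spoon%d"%i]=(c[i].round(),)+rect(q)+(q.mean(0).round(4),)
    return out
E
python3 - <<'E'
from h import *
gripper_to(.085)
movep([.47,-.25,.36],[np.pi,0,np.pi/2])
im,d,K,T=snap("wrist");np.savez("w3.npz",im=im,d=d,K=K,T=T);cv2.imwrite("pics/w3.png",im[:,:,::-1])
for k,v in find(im,d,K,T).items():print(k,v)
print(observe()["q"].round(2),observe()["time_s"])
E
```

```text
yellow (array([ 0.5941, -0.1192]), array([54.7, 95.5]), 76.7)
green (array([ 0.5545, -0.2886]), array([95. , 54.7]), 2.2)
spoon1 (array([165.,  12.]), array([ 0.3375, -0.066 ]), array([117.8,  24.6]), 0.1, array([ 0.329 , -0.0672,  0.007 ]))
spoon2 (array([238.,  99.]), array([ 0.4269, -0.1617]), array([154.5,  39.9]), 21.5, array([ 0.4163, -0.1703,  0.007 ]))
spoon3 (array([169., 196.]), array([ 0.3245, -0.3012]), array([118.6,  31.2]), 24.4, array([ 0.3144, -0.3019,  0.007 ]))
[-0.64 -0.06  1.58  0.    1.62 -0.64] 13.1333
```

View pics/w3.png

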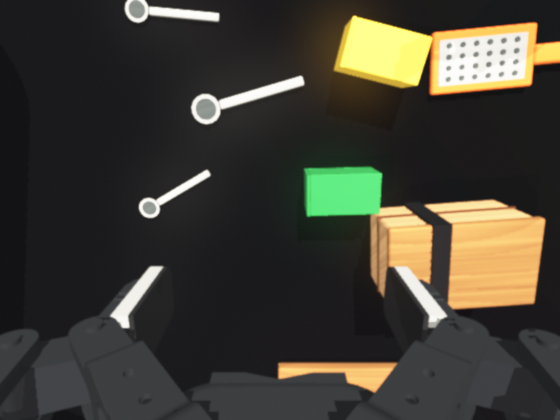

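The wrist view shows the yellow beaker at (382,52), the green one at (342,190), now nudged towards the bento at (455,250), and the largest spoon from its bowl at (206,108) to its handle end at (302,80). Its measured length is 154 mm, against about 118 mm for the other two. I'll pick up that spoon.

```bash
python3 - <<'E'
from h import *
im,d,K,T=load("w3.npz");P=cloud(d,K,T);z=P[...,2]
b=(z>.09)&(z<.115)&(P[...,0]>.5)&(d>0);b=big(b);print("bento",rect(P[b]),P[b].min(0).round(3),P[b].max(0).round(3))
m=(hsv(im)[...,1]<80)&(hsv(im)[...,2]>90)&(abs(z-.005)<.012)&(d>0);
k,l,s,c=cv2.connectedComponentsWithStats(m.astype(np.uint8));L=l[99-6:99+8,238-3:238+3];L=L[L>0][0]
q=ray(np.argwhere(l==L)[:,::-1],.007,K,T)
# handle = pixels far from bowl centre
bw=ray([206,108],.006,K,T)[0,:2]; h=q[np.linalg.norm(q[:,:2]-bw,axis=1)>.03][:,:2]
vx,vy,x0,y0=cv2.fitLine(h.astype(np.float32),cv2.DIST_L2,0,1e-4,1e-4).ravel()
u=np.array([vx,vy]);u*=np.sign(u[0])   # to handle end
e=((q[:,:2]-[x0,y0])@u);end=np.array([x0,y0])+u*e.max()
o=end-u*.080; phi=np.arctan2(u[1],u[0])
print("bowl",bw,"end",end,"orig",o,"phi",np.degrees(phi),"bowl dist",np.linalg.norm(bw-o), e.max()-e.min())
np.savez("spoon.npz",o=o,phi=phi)
D=[np.pi,0,phi]
if inverse_kinematics([*o,.1],D) is None: D[2]+=np.pi
gripper_to(.04)
movep([*o,.12],D)
print(move_l([*o,.003],feed=.08,max_force=8))
print(observe()["eef_pos"]); gripper_to(0,f_grip=40)
s=observe();print("grip",s["opening"],s["grasp_force"],s["q"].round(2))
move_l([*o,.15],feed=.15)
s=observe();print("lift",s["opening"],s["grasp_force"],s["time_s"],D)
E
```

```text
bento (array([ 0.6968, -0.3681]), array([184.6, 116.1]), 3.8) [ 0.602 -0.426  0.09 ] [ 0.792 -0.306  0.107]
bowl [ 0.37389031 -0.18177857] end [ 0.50355841 -0.14570083] orig [ 0.42656125 -0.16741343] phi 15.748042 bowl dist 0.05459473770675182 0.15534119550500836
False
[ 0.42699346 -0.16768725  0.00350273]
grip 0.010231320030958682 40.04245698451996 [-0.55  0.13  2.11 -0.    0.9   0.75]
lift 0.010118206300932376 39.492666721343994 18.0083 [3.141592653589793, 0, np.float32(0.2748552)]
```

```bash
python3 - <<'E'
from h import *
D=[np.pi,0,0]
move_l([.43,-.17,.2]);movep([.600,.0625,.2],D)
s=observe();print(s["opening"],s["grasp_force"])
print(move_l([.600,.0625,.008],feed=.08,max_force=8),observe()["eef_pos"].round(4))
gripper_to(.028); hold(.2)
move_l([.600,.0625,.2],feed=.15)
gripper_to(.085)
movep([.58,-.02,.36],[np.pi,0,np.pi/2])
im,d,K,T=snap("wrist");cv2.imwrite("pics/w4.png",im[:,:,::-1])
P=cloud(d,K,T);m=(np.abs(P[...,0]-.6)<.09)&(np.abs(P[...,1]-.0625)<.03)&(d>0)
print(np.percentile(P[m][:,2],[5,50,90,99]).round(4),observe()["time_s"])
E
```

```text
0.01049456287978589 39.48748826980591
False [0.6003 0.0625 0.0084]
[0.0025 0.0043 0.0121 0.0135] 26.2583
```

View pics/w4.png

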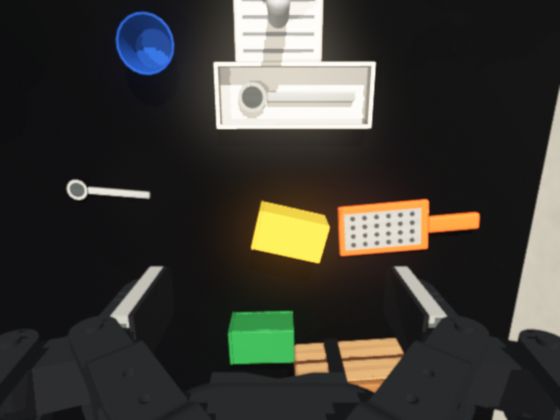

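The spoon lies flat in the trough, with its bowl at (252,97) and handle to (355,97). The yellow beaker is at (290,230), pointing about -13°. I'll grasp it next from behind at a 30° tilt.

```bash
cat >> h.py <<'E'
def rot(az,t,r=-1):
    z=np.array([np.cos(az)*np.cos(t),np.sin(az)*np.cos(t),-np.sin(t)]);y=np.array([-np.sin(az),np.cos(az),0])*r
    M=np.c_[np.cross(y,z),y,z]; return R.from_matrix(M).as_euler("xyz"),z
G,UP,TILT=.028,.006,np.radians(30)
def pick(cx,cy,az):
    a=np.array([np.cos(az),np.sin(az),0]); e,z=rot(az,TILT)
    g=np.array([cx,cy,.027+UP])-a*(.0475-G); tcp=g+.019*z
    pre=tcp-.11*z; hi=pre+[0,0,.15]
    print("IK",[None if (q:=inverse_kinematics(p,e)) is None else np.round(q,2) for p in(hi,pre,tcp)])
    gripper_to(.085); movep(hi,e); move_l(pre,feed=.2); print("hit",move_l(tcp,feed=.08,max_force=10))
    gripper_to(.03,f_grip=60); s=observe(); print("grip",s["opening"],s["grasp_force"],s["eef_pos"].round(4),tcp.round(4))
def place_tcp(x,y,az,dz=0):
    e,z=rot(az,TILT+np.pi/2); a=np.array([np.cos(az),np.sin(az),0])
    return np.array([x,y,.109-G+dz])+a*UP+.019*z,e,z
E
python3 - <<'E'
from h import *
movep([.45,-.1,.40],[np.pi,0,np.pi/2])
im,d,K,T=snap("top");f=find(im,d,K,T);print(f)
c,s,a=f["yellow"]; 
cx,cy,az=.5943,-.1193,np.radians(-13.3)
assert np.hypot(c[0]-.5952,c[1]+.1197)<.004,"moved"
pick(cx,cy,az)
p=observe()["eef_pos"]; move_l(p+[0,0,.25],feed=.15)
s=observe();print("lift",s["opening"],s["grasp_force"],s["q"].round(2),s["time_s"])
q0=s["q"]
for sy in(.1569,.3474):
  for deg in range(-180,180,15):
    tc,e,z=place_tcp(.579,sy,np.radians(deg),.12); q=inverse_kinematics(tc,e)
    if q is not None and np.abs(q-q0).max()<2.6: print(sy,deg,np.round(q,2),np.abs(q-q0).max().round(2))
E
```

```text
{'yellow': (array([ 0.5952, -0.1195]), array([54.3, 95.1]), 76.9)}
IK [None, None, array([-0.42,  0.28,  2.41,  2.86,  0.61, -1.43])]Traceback (most recent call last):
  File "<stdin>", line 7, in <module>
  File "h.py", line 42, in pick
    gripper_to(.085); movep(hi,e); move_l(pre,feed=.2); print("hit",move_l(tcp,feed=.08,max_force=10))
                      ~~~~~^^^^^^
plant.Unreachable: the arm cannot take that pose within its joint ranges
```

```bash
python3 - <<'E'
from h import *
for nm,cx,cy,azd in(("y",.5943,-.1193,-13.3),("g",.5545,-.2886,2.2)):
  for t in(15,20,25,30,35,40,45):
    for g in (.028,.04):
      az=np.radians(azd);e,z=rot(az,np.radians(t));a=np.array([np.cos(az),np.sin(az),0])
      tcp=np.array([cx,cy,.033])-a*(.0475-g)+.019*z
      r=[h for h in(0,.05,.1,.15,.2,.25,.3) if inverse_kinematics(tcp+[0,0,h],e) is not None]
      b=[h for h in(.03,.06,.1) if inverse_kinematics(tcp-z*h,e) is not None]
      print(nm,t,g,"vert",r,"back",b)
E
```

```text
y 15 0.028 vert [0, 0.05, 0.1, 0.15, 0.2, 0.25, 0.3] back [0.03, 0.06]
y 15 0.04 vert [0, 0.05, 0.1, 0.15, 0.2, 0.25, 0.3] back [0.03, 0.06]
y 20 0.028 vert [0, 0.05, 0.1, 0.15, 0.2, 0.25] back [0.03, 0.06]
y 20 0.04 vert [0, 0.05, 0.1, 0.15, 0.2, 0.25] back [0.03, 0.06]
y 25 0.028 vert [0, 0.05, 0.1, 0.15, 0.2, 0.3] back [0.03, 0.06]
y 25 0.04 vert [0, 0.05, 0.1, 0.15, 0.2, 0.3] back [0.03, 0.06]
y 30 0.028 vert [0, 0.05, 0.1, 0.25, 0.3] back [0.03, 0.06]
y 30 0.04 vert [0, 0.05, 0.1, 0.25, 0.3] back [0.03, 0.06]
y 35 0.028 vert [0, 0.05, 0.2, 0.25, 0.3] back [0.03, 0.06]
y 35 0.04 vert [0, 0.05, 0.2, 0.25, 0.3] back [0.03, 0.06]
y 40 0.028 vert [0, 0.15, 0.2, 0.25, 0.3] back [0.03, 0.06]
y 40 0.04 vert [0, 0.15, 0.2, 0.25, 0.3] back [0.03, 0.06]
y 45 0.028 vert [0.15, 0.2, 0.25, 0.3] back []
y 45 0.04 vert [0.15, 0.2, 0.25, 0.3] back []
g 15 0.028 vert [0, 0.05, 0.1, 0.15, 0.2, 0.25, 0.3] back [0.03, 0.06, 0.1]
g 15 0.04 vert [0, 0.05, 0.1, 0.15, 0.2, 0.25, 0.3] back [0.03, 0.06, 0.1]
g 20 0.028 vert [0, 0.05, 0.1, 0.15, 0.2, 0.25, 0.3] back [0.03, 0.06, 0.1]
g 20 0.04 vert [0, 0.05, 0.1, 0.15, 0.2, 0.25, 0.3] back [0.03, 0.06, 0.1]
g 25 0.028 vert [0, 0.05, 0.1, 0.15, 0.2, 0.25, 0.3] back [0.03, 0.06, 0.1]
g 25 0.04 vert [0, 0.05, 0.1, 0.15, 0.2, 0.25, 0.3] back [0.03, 0.06, 0.1]
g 30 0.028 vert [0, 0.05, 0.1, 0.15, 0.2, 0.25, 0.3] back [0.03, 0.06, 0.1]
g 30 0.04 vert [0, 0.05, 0.1, 0.15, 0.2, 0.25, 0.3] back [0.03, 0.06, 0.1]
g 35 0.028 vert [0, 0.05, 0.1, 0.15, 0.2, 0.25, 0.3] back [0.03, 0.06, 0.1]
g 35 0.04 vert [0, 0.05, 0.1, 0.15, 0.2, 0.25, 0.3] back [0.03, 0.06, 0.1]
g 40 0.028 vert [0, 0.05, 0.1, 0.15, 0.2, 0.25, 0.3] back [0.03, 0.06, 0.1]
g 40 0.04 vert [0, 0.05, 0.1, 0.15, 0.2, 0.25, 0.3] back [0.03, 0.06, 0.1]
g 45 0.028 vert [0, 0.05, 0.1, 0.15, 0.2, 0.25, 0.3] back [0.03, 0.06, 0.1]
g 45 0.04 vert [0, 0.05, 0.1, 0.15, 0.2, 0.25, 0.3] back [0.03, 0.06, 0.1]
```

```bash
sed -i 's/radians(30)$/radians(25)/; s/^G,UP,TILT=.028/G,UP,TILT=.030/; s/pre=tcp-.11\*z; hi=pre+\[0,0,.15\]/pre=tcp+[0,0,.1]; hi=tcp+[0,0,.2]/' h.py; grep -n "TILT=\|pre=" h.py
cat > scan.py <<'E'
from h import *
def scan(lim=2.6):
  q0=observe()["q"]
  for sy in(.1569,.3474):
   for deg in range(-180,180,15):
    qs=[inverse_kinematics(place_tcp(.579,sy,np.radians(deg),h)[0],place_tcp(.579,sy,np.radians(deg),h)[1]) for h in(0,.05,.12)]
    if all(q is not None for q in qs):
        q=qs[2];m=np.abs(q-q0).max();j=np.abs(qs[0]-q).max()
        if m<lim and j<1.5: print(sy,deg,np.round(q,2),"max",m.round(2),"down",j.round(2))
E
python3 - <<'E'
from scan import *
pick(.5943,-.1193,np.radians(-13.3))
p=observe()["eef_pos"]; move_l(p+[0,0,.19],feed=.12)
s=observe();print("lift",s["opening"],s["grasp_force"],s["q"].round(2),s["time_s"])
scan()
E
```

```text
36:G,UP,TILT=.030,.006,np.radians(25)
40:    pre=tcp+[0,0,.1]; hi=tcp+[0,0,.2]
IK [array([-0.43, -0.37,  2.48,  2.09,  0.2 , -0.62]), array([-0.43, -0.03,  2.49,  2.75,  0.47, -1.3 ]), array([-0.43,  0.36,  2.41,  2.89,  0.78, -1.47])]
hit False
grip 0.05307302888285764 63.772712387144566 [ 0.5943 -0.1193  0.0256] [ 0.594  -0.1192  0.025 ]
lift 0.053505114928477114 63.820806965231895 [-0.43 -0.34  2.49  2.21  0.22 -0.74] 33.9083
0.1569 -180 [ 0.17 -0.09  2.01 -0.1   0.79 -1.34] max 2.32 down 0.26
0.1569 -165 [ 0.09 -0.1   2.02  0.1   0.79 -1.79] max 2.11 down 0.26
0.1569 -150 [ 0.02 -0.09  2.01  0.27  0.85 -2.22] max 1.94 down 0.25
0.1569 0 [0.11 0.54 1.27 0.05 1.77 1.68] max 2.42 down 0.18
0.1569 15 [ 0.16  0.55  1.26 -0.04  1.77  1.47] max 2.26 down 0.18
0.1569 30 [ 0.21  0.54  1.27 -0.13  1.75  1.26] max 2.35 down 0.18
0.1569 45 [ 0.25  0.51  1.31 -0.22  1.7   1.05] max 2.43 down 0.18
0.1569 60 [ 0.29  0.47  1.37 -0.29  1.63  0.85] max 2.51 down 0.18
0.1569 75 [ 0.33  0.41  1.44 -0.36  1.54  0.65] max 2.57 down 0.18
0.1569 165 [ 0.25 -0.04  1.97 -0.28  0.85 -0.92] max 2.49 down 0.24
0.3474 -180 [ 0.53  0.14  1.78 -0.28  0.86 -0.9 ] max 2.5 down 0.21
0.3474 -165 [ 0.47  0.1   1.82 -0.12  0.8  -1.3 ] max 2.33 down 0.23
0.3474 -150 [ 0.4   0.08  1.84  0.07  0.79 -1.74] max 2.14 down 0.23
0.3474 -135 [ 0.33  0.09  1.83  0.25  0.84 -2.16] max 1.96 down 0.22
0.3474 -120 [ 0.28  0.13  1.78  0.37  0.94 -2.52] max 1.84 down 0.21
0.3474 15 [0.4  0.72 1.   0.06 1.85 1.71] max 2.45 down 0.17
0.3474 30 [ 0.44  0.74  0.98 -0.04  1.86  1.49] max 2.25 down 0.17
0.3474 45 [ 0.48  0.73  1.   -0.13  1.84  1.26] max 2.34 down 0.17
0.3474 60 [ 0.53  0.7   1.04 -0.22  1.78  1.04] max 2.43 down 0.17
0.3474 75 [ 0.56  0.65  1.11 -0.29  1.71  0.83] max 2.51 down 0.17
0.3474 90 [ 0.59  0.59  1.2  -0.36  1.61  0.63] max 2.57 down 0.17
```

```bash
cat >> h.py <<'E'
def place(x,y,az):
    for h in(.25,.2,.15):
        tc,e,z=place_tcp(x,y,az,h)
        if inverse_kinematics(tc,e) is not None: break
    print("dz",h); movep(tc,e); s=observe();print("held",s["opening"],s["grasp_force"])
    move_l(place_tcp(x,y,az,.105)[0],feed=.15)
    hit=move_l(place_tcp(x,y,az,.012)[0],feed=.08,max_force=10)
    if not hit: hit=move_l(place_tcp(x,y,az,-.006)[0],feed=.03,max_force=8)
    s=observe();print("down",hit,s["eef_pos"].round(4),place_tcp(x,y,az)[0].round(4),s["ft_force"].round(1),s["opening"])
def release(az):
    p=observe()["eef_pos"];z=R.from_euler("xyz",observe()["tcp_rot"]).as_matrix()[:,2]
    gripper_to(.085);hold(.2);move_l(p-z*.12,feed=.12);print("t",observe()["time_s"])
E
python3 - <<'E'
from h import *
place(.579,.1569,-np.pi)
im,d,K,T=snap("scene");cv2.imwrite("pics/s1.png",cv2.resize(im[140:320,180:420,::-1],None,fx=2.5,fy=2.5))
E
```

```text
dz 0.25
held 0.053926452828275157 63.59102189540863
down True [0.582  0.157  0.0625] [0.581  0.1569 0.0618] [ 1.2 -0.9  2. ] 0.05335704910400384
```

View pics/s1.png

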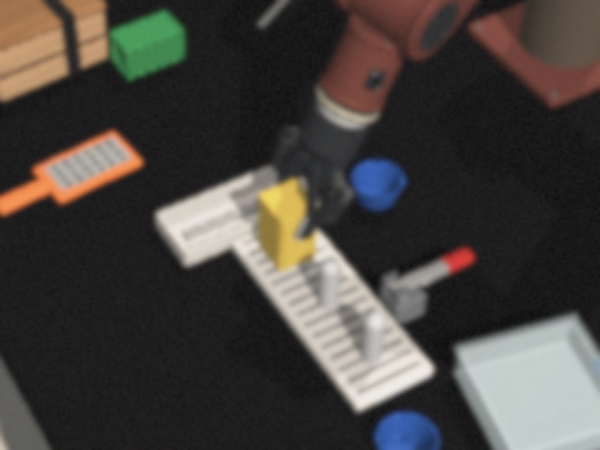

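The yellow beaker (285,225 in the crop) stands upright over the right-hand peg, mouth down. I'll release it and re-measure the green one.

```bash
python3 - <<'E'
from scan import *
release(0); p=observe()["eef_pos"]; move_l([p[0],p[1],.3])
movep([.47,-.25,.36],[np.pi,0,np.pi/2])
im,d,K,T=snap("wrist");f=find(im,d,K,T);c,s,a=f["green"];print(c,s,a)
az=np.radians(a if s[0]>s[1] else a-90)
im,d,K,T=snap("top");P=cloud(d,K,T);H=hsv(im)
m=(H[...,0]>=22)&(H[...,0]<=35)&(H[...,1]>120)&(P[...,1]>.1)&(P[...,2]>.1)&(d>0);print("yellow top",m.sum(),rect(P[m]),np.median(P[m][:,2]))
pick(c[0],c[1],az)
p=observe()["eef_pos"]; move_l(p+[0,0,.19],feed=.12)
s=observe();print("lift",s["opening"],s["grasp_force"],s["q"].round(2),s["time_s"])
scan()
E
```

```text
t 40.5833
[ 0.5545 -0.2887] [94.8 54.7] 1.7
yellow top 458 (array([0.5799, 0.1547]), array([53.2, 51.5]), 88.2) 0.1097695863859961
IK [array([-1.07, -0.09,  2.27,  1.43,  0.96, -0.45]), array([-1.07,  0.16,  2.27,  1.62,  0.94, -0.78]), array([-1.07,  0.46,  2.22,  1.79,  0.97, -1.07])]
hit False
grip 0.05325296477410148 63.91842674463987 [ 0.5544 -0.2889  0.0255] [ 0.5542 -0.2887  0.025 ]
lift 0.05312125437109766 63.982928954064846 [-1.07 -0.07  2.27  1.45  0.95 -0.48] 48.9167
0.1569 -180 [ 0.17 -0.09  2.01 -0.1   0.79 -1.34] max 1.55 down 0.26
0.1569 -165 [ 0.09 -0.1   2.02  0.1   0.79 -1.79] max 1.35 down 0.26
0.1569 -150 [ 0.02 -0.09  2.01  0.27  0.85 -2.22] max 1.73 down 0.25
0.1569 -30 [0.01 0.47 1.37 0.22 1.68 2.09] max 2.57 down 0.18
0.1569 -15 [0.06 0.51 1.31 0.14 1.74 1.89] max 2.37 down 0.18
0.1569 0 [0.11 0.54 1.27 0.05 1.77 1.68] max 2.16 down 0.18
0.1569 15 [ 0.16  0.55  1.26 -0.04  1.77  1.47] max 1.95 down 0.18
0.1569 30 [ 0.21  0.54  1.27 -0.13  1.75  1.26] max 1.74 down 0.18
0.1569 45 [ 0.25  0.51  1.31 -0.22  1.7   1.05] max 1.67 down 0.18
0.1569 60 [ 0.29  0.47  1
[... 952 characters left out ...]
5 1.71] max 2.19 down 0.17
0.3474 30 [ 0.44  0.74  0.98 -0.04  1.86  1.49] max 1.97 down 0.17
0.3474 45 [ 0.48  0.73  1.   -0.13  1.84  1.26] max 1.75 down 0.17
0.3474 60 [ 0.53  0.7   1.04 -0.22  1.78  1.04] max 1.66 down 0.17
0.3474 75 [ 0.56  0.65  1.11 -0.29  1.71  0.83] max 1.74 down 0.17
0.3474 90 [ 0.59  0.59  1.2  -0.36  1.61  0.63] max 1.81 down 0.17
0.3474 105 [ 0.62  0.52  1.3  -0.41  1.49  0.42] max 1.86 down 0.17
0.3474 120 [ 0.63  0.44  1.41 -0.44  1.37  0.21] max 1.89 down 0.17
0.3474 135 [ 0.63  0.36  1.52 -0.46  1.23 -0.01] max 1.91 down 0.18
0.3474 150 [ 0.61  0.27  1.62 -0.44  1.1  -0.26] max 1.89 down 0.19
0.3474 165 [ 0.58  0.2   1.71 -0.39  0.97 -0.55] max 1.84 down 0.2
```

```bash
python3 - <<'E'
from h import *
p=observe()["eef_pos"]
try: move_l(p+[0,0,.08])
except Unreachable: print("no extra lift")
place(.579,.3474,-np.pi)
im,d,K,T=snap("scene");cv2.imwrite("pics/s2.png",cv2.resize(im[140:320,180:420,::-1],None,fx=2.5,fy=2.5))
E
```

```text
dz 0.25
held 0.053112433726288516 63.77892706543207
down True [0.5816 0.3475 0.0625] [0.581  0.3474 0.0618] [1.1 0.4 3.5] 0.05364284686040376
```

View pics/s2.png

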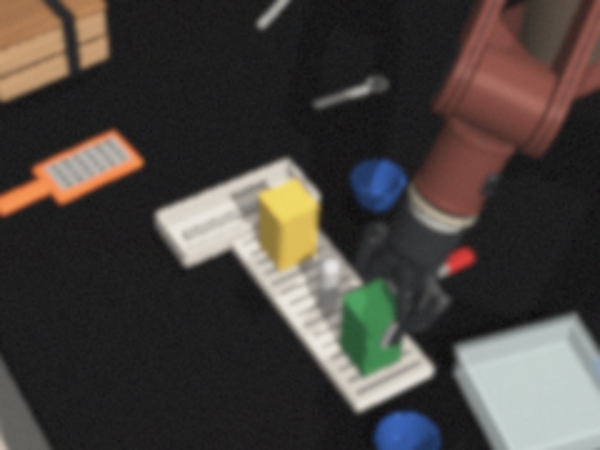

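Both beakers are seated upright, yellow at (290,225) and green at (370,325), and the lever is still shut. I'll release, retreat and check everything before handing in.

```bash
python3 - <<'E'
from h import *
release(0); p=observe()["eef_pos"]; move_l([p[0],p[1],.35])
movep([.45,.2,.42],[np.pi,0,np.pi/2])
im,d,K,T=snap("wrist");P=cloud(d,K,T);H=hsv(im);cv2.imwrite("pics/w5.png",im[:,:,::-1])
for n,lo,hi in(("y",22,35),("g",45,80)):
    m=(H[...,0]>=lo)&(H[...,0]<=hi)&(H[...,1]>120)&(P[...,2]>.1)&(P[...,1]>.05)&(d>0);print(n,m.sum(),rect(P[m]),np.percentile(P[m][:,2],[5,50,95]).round(4))
m=((H[...,0]<8)|(H[...,0]>172))&(H[...,1]>150)&(H[...,2]>80)&(P[...,0]>.37)&(d>0)&(P[...,1]>.2);q=P[big(m)];print("red",np.percentile(q,[3,50,97],axis=0).round(4).tolist())
print(observe()["time_s"])
E
```

```text
t 56.5667
y 1725 (array([0.5803, 0.1567]), array([54.7, 52.8]), 0.5) [0.1067 0.1089 0.1102]
g 2455 (array([0.5799, 0.3458]), array([55. , 53.9]), 0.5) [0.1067 0.1088 0.1103]
red [[0.3975, 0.2908, -0.0011], [0.4196, 0.3008, 0.0522], [0.4383, 0.3139, 0.0541]]
59.0583
```

View pics/w5.png

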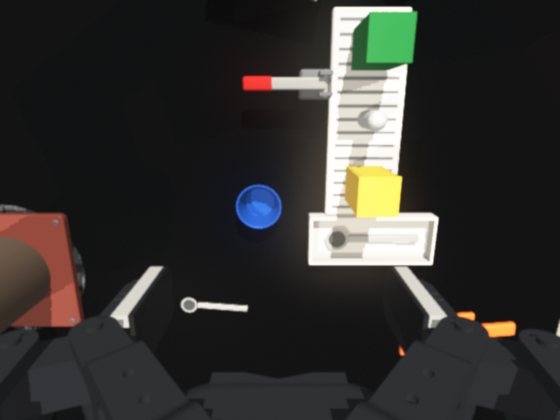

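The green (390,38) and yellow (375,190) beakers are seated, with bottoms at z = 0.109 and within about 2 mm of their pegs. The spoon lies in the trough from (338,239), the lever is shut at (257,83), and the arm is clear.

```bash
python3 -c "
from plant import *
print(job_done())"
```

```text
the job is handed in; nothing more can be done
None
```

I handed the job in at about 59 s of robot time: the lever was shut first, both beakers present (yellow and green) stand upside down on their own pegs, the spoon lies flat in the trough, and I moved none of the other things on the counter; the hand-in gave no verdict.

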